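Release a drilled prosthesis pylon from its jig and hold it up level

ROBOT

A 6-joint arm with a two-finger parallel gripper is mounted at the origin on the work surface. World frame = base frame: x ahead of the robot, y to its left, z up, the work surface at z = 0. Lengths are in m, angles in rad, forces in N, time in s.
With the tool pointing down it reaches from about 0.35 to 0.975 m from the base axis. Payload 4.9 kg.
Tool frame: the origin (TCP) lies at the very end of the fingers, on their centre line; the grasp point (between the pads) lies 19 mm behind it; x points along the fingers, y is the direction in which the jaws open and shut, and the axes are right-handed (so a half turn about x gives the same grasp; the last joint's range is limited). The gripper opens to 85 mm and grips with 20 to 120 N. Pads are 22 mm wide; open, the fingers measure 114 mm over their backs; the gripper's body (76 mm by 85 mm) begins 54 mm behind the grasp point. The pads swing forward as they close: fully open they stand 13 mm farther back than shut.
Start: joints at [1.19, 0.053, 1.613, -0, 1.476, -0.119], TCP at [0.162, 0.604, 0.231] pointing down, gripper open.
Joint ranges: [-3.01, 3.01], [-1.01, 2.22], [0.06, 2.58], [-1.02, 4.17], [0.09, 2.62], [-3.14, 3.14]. Speed limits (rad/s): [2.57, 2.57, 3.14, 3.14, 3.14, 3.14].

INTERFACE

Orientations are given as a rotation vector (axis times angle).
In Python, from station import ctrl, get_image, calibration, finish_job, search_frame, cut_out, mark_of gives the robot as it stands. The module is installed in compiled form; this text tells all that it offers.
- The arm moves only by the tool arm_command, never from a script. Its argument "plan" is a list that holds one entry, the list of rows, each a list of 7 numbers: the shift along the tool's x, y, z in m, then the turn, a rotation vector about the tool's x, y, z in degrees, then the finger opening in m, from 0 to 0.0854. A call has 1 to 20 rows; each row shifts and turns the pose as measured when the row begins, along the tool's axes as they then stand; what a row does not reach is not made up. A row lasts 1/12 s, in which the tool goes at most 41.7 mm and 7.16 degrees, less where a joint would pass 70% of its speed; a pose out of reach is approached as far as the arm can. A call with a gripper value outside its range is refused whole. The fingers move at their own pace and stop on an object; "squeeze" is the grip in N (left out, the last holds). Time passes only in rows, so rows that do not move let the fingers close. It gives the time, the measured TCP pose, the force and the opening at its end, in the units of the state.
- ctrl.get_obs(): the state, without advancing time (a new reading comes with each control period).
- get_image(name): name is "scene" or "top" or "wrist"; returns the picture (480x640x3 uint8, red, green, blue); there is no depth.
- calibration(name): a dict with "fx", "fy", "cx", "cy" (pixels), "k1" (the pictures are not rectified: a ray, as slopes to the right and down, at radius r is drawn at 1 + k1 r^2 times it, then the intrinsics apply), "cam_to_world" (4x4, takes a point from camera to world coordinates); the wrist camera has in their place "hand_eye" (4x4, takes a point from camera to tool coordinates, whose origin is the TCP and whose axes are the tool frame's). Camera axes: x right, y down, z forward; pixel columns grow to the right and rows downward; lengths in m; the calibration is good to about 2 mm. A picture is of the moment at which its call begins: read the wrist's pose just before it. calibration takes no time and is no camera call.
- finish_job(): hands the job in, once; it reports no verdict.
Trained networks look in the newest picture that a camera, given by its name, has taken for a name from the list of things; names that differ only in an ending like _2 or _b are one class to them, and where a whole thing is asked for, a point or a joint stands for the part that bears it (a point fixed in the world has none). Each returns a list of dicts, best first, with "conf" (0 to 1); they miss things now and then, are a little off and sometimes report something else, mostly with a low value. They report only what shows in the picture. A call takes as long as a camera call.
- search_frame(camera, thing): "at" ([x, y, z] in m, in the coordinates of the camera as it stood for that picture, good to about 4 mm: the middle of the surface that is visible of it).
- cut_out(camera, thing): "mask" (480x640 bool, what is visible of it).
- mark_of(camera, thing): "at" ([x, y, z] in m, in the coordinates of the camera as it stood for that picture, good to about 4 mm: a listed point, or the origin of a listed thing).
The state is a dict: "t": time; "q": joint angles; "dq": joint speeds; "effort": joint torques, N m; "tool_pos": TCP position; "tool_rot": TCP orientation; "contact_force": force on the tool from outside, world axes, zero at the start; "wrist_torque": the same for the moment, N m; "opening": finger opening in m.
Only numpy, scipy, OpenCV 4.12 (cv2) and the standard library are available. Lean on these libraries where they do the work, as an engineer would, in place of code of your own. Each camera call takes 0.05 s, during which the arm holds its last target. There are 200 camera calls.

TASK

Wind the jig's handwheel anticlockwise (seen from above) until its upright handle stands in line with the pointer, which draws the keeper plate off the end of the drilled leg tube. Then take the tube by its balance point, lift it straight out of the V-rests at least 10 cm, keeping it level all the way, and finish holding it up there, steady and level and touching nothing else, with the handwheel still at the pointer. Do not let go of the tube, and leave the other things on the bench where they are.

Things in the scene. Friction and masses are not known exactly. Their poses are not given: they have to be found in the camera images.
- wheel (a joint): handwheel angle (rad), upright axis, grows anticlockwise seen from above; 0 = keeper fully over the tube (hard stop), 3.9 = handle in line with the pointer, 4.6 = other hard stop. Starts between 0 and 0.5. About 0.13 N m of friction; it stays where left. A rack slides the keeper back 9.5 mm per rad.
- wheel_axis (a point): point on the handwheel's axis (fixed to the jig), 135 mm above the bench, level with the middle of the handle. Axes are the jig's: z up, x from the wheel's axis towards the pointer, y from the wheel along the tube. Aluminium wheel 116 mm in diameter, top of rim 100 mm and top of hub 102 mm above the bench, on a red gear housing 76 x 76 mm.
- handle (a point): middle of the wheel's handle: upright black cylinder 20 mm in diameter, fixed to the rim 52 mm from the wheel's axis (it goes round with the wheel and does not spin by itself). It stands free from 100 to 159 mm above the bench; this point is 135 mm above the bench.
- pointer_tip (a point): tip of the steel pointer, fixed to the jig just outside the rim, 72 mm from the wheel's axis and 98 mm above the bench; its upturned bar reaches 101 mm above the bench, lower than the foot of the handle's grip.
- keeper_edge (a point): front lower edge, at mid width, of the steel keeper plate (36 mm wide, 8 mm thick, its underside 92 mm above the bench, 2 mm over the tube). With the wheel at 0 it covers 20 to 28 mm of the tube's plain end; at 3.9 it is at least 8 mm clear of it.
- pylon_balance (a point): balance point (centre of mass) of the leg tube, on its axis: grip it here. Aluminium tube, diameter 30 mm; plain end (under the keeper) 126 mm to -y, dark steel clamp, diameter 44, from 75 to 118 mm to +y (y runs along the tube). 0.25 to 0.47 kg. Starts level, axis 75 mm above the bench, in two V-rests 24 mm thick, centred 87 mm to -y and 53 mm to +y (both +-4 mm) of this point.
- jig: the grey base plate of the jig, 160 x 460 mm, its top 12 mm above the bench, fixed to the bench, carrying the V-rests (64 mm wide, 76 mm high), gear housing, wheel and keeper; the origin is on the bench, on the tube's line, 150 mm from the wheel's axis along the jig's y axis.
- punch: bystander: steel centre punch 100 mm long, 12 mm thick, lying on the base plate beside the tube; origin at its point
- collar: bystander: steel collar 32 mm in diameter, 14 mm high, lying on the base plate; origin at its underside
- drill_block: bystander: drilled wooden block 100 x 170 x 65 mm; origin at the centre of its underside
- glue: bystander: white jar 60 mm in diameter, 130 mm high; origin at the centre of its underside
- screwdriver: bystander: screwdriver lying on the bench
- wrench: bystander: wrench lying on the bench

How it is judged:
By the outcome, as a careful person would: the job done as asked, in the order asked, and still so for the second after the job is handed in, while the arm keeps its last pose, push and grip.
It also fails if it takes over 72 s, if anything falls off the work surface, if the arm or the gripper's body presses on something with over 40 N, if the wrist force passes 120 N, or if a joint passes its speed limit or range.

## Working session

There is one attempt and no reset: what is moved stays moved. The work goes in short steps, Python scripts to look and compute and a tool call to move; the robot and the scene stay as the last step left them, time stands still between calls to the robot, and variables do not carry over. Pictures are saved under pics/ and viewed, about 8 in all and at most 12, crops included, and the job is handed in when it is done.

Besides the shell and the picture viewer there is one more tool, called by a JSON object that holds its "api" and its "payload". arm_command: Moves the arm, as the interface text tells. Its arguments: {"type":"object","properties":{"plan":{"type":"array","items":{"type":"array","items":{"type":"array","items":{"type":"number"}}}},"squeeze":{"type":"number"}},"required":["plan"]}

```bash
mkdir -p pics
cat > h.py <<'E'
import numpy as np, cv2
from scipy.spatial.transform import Rotation as R
from station import ctrl, get_image, calibration, finish_job, search_frame, cut_out, mark_of
def tool():
    o=ctrl.get_obs(); T=np.eye(4); T[:3,:3]=R.from_rotvec(o["tool_rot"]).as_matrix(); T[:3,3]=o["tool_pos"]; return T
def snap(cam,save=None):
    T=tool(); im=get_image(cam); c=calibration(cam)
    M=c["cam_to_world"] if cam!="wrist" else T@np.array(c["hand_eye"])
    if save: cv2.imwrite("pics/"+save,im[:,:,::-1])
    return im,np.array(M),c
def w(M,p): return (M@np.r_[p,1])[:3]
def marks(cam,M,names,f=mark_of):
    for n in names:
        for d in f(cam,n)[:2]: print(cam,n,round(d["conf"],2),np.round(w(M,d["at"]),4))
E
python3 - <<'E'
from h import *
o=ctrl.get_obs(); print(o); print(tool().round(3))
N=["wheel_axis","handle","pointer_tip","keeper_edge","pylon_balance","jig","punch","collar","drill_block","glue"]
for c in ["scene","top"]:
    im,M,k=snap(c,c+"0.png"); marks(c,M,N)
E
```

```text
{'t': 0.0, 'q': array([ 1.19003010e+00,  5.33698589e-02,  1.61431759e+00,  1.23314780e-05,
        1.47598016e+00, -1.18998020e-01]), 'dq': array([ 0.00103231,  0.00020524,  0.00118455, -0.0005476 , -0.00042144,
        0.00109168]), 'effort': array([ 1.32181063e-03, -3.93706620e+01, -3.70165443e+01, -8.21990352e-05,
        7.04276143e-03, -2.83819773e-06]), 'tool_pos': array([0.16150332, 0.60312339, 0.23004086]), 'tool_rot': array([ 0.20392141,  1.56153605, -0.20708236]), 'contact_force': array([-0.41292991, -0.02312375,  1.08542694]), 'wrist_torque': array([ 0.07098776,  0.02594174, -0.00982666]), 'opening': 0.0855554578879899}
[[-0.001  0.259  0.966  0.162]
 [-0.002  0.966 -0.259  0.603]
 [-1.    -0.002 -0.     0.23 ]
 [ 0.     0.     0.     1.   ]]
scene wheel_axis 0.81 [ 0.5772 -0.0799  0.1357]
scene handle 0.92 [ 0.532  -0.0529  0.1346]
scene pointer_tip 0.7 [ 0.6463 -0.0797  0.1006]
scene keeper_edge 0.79 [0.5802 0.0612 0.0915]
scene pylon_balance 0.86 [0.5799 0.1695 0.0769]
scene jig 0.96 [ 0.5711  0.0689 -0.0008]
scene collar 0.59 [0.6355 0.1485 0.013 ]
scene collar 0.28 [ 0.6461 -0.0802  0.0991]
scene drill_block 0.7 [ 0.548  -0.5183  0.0013]
scene glue 0.82 [0.5579 0.5283 0.0018]
top wheel_axis 0.8 [ 0.5794 -0.0773  0.1359]
top handle 0.7 [ 0.5286 -0.0482  0.1347]
top handle 0.16 [0.575  0.1697 0.0734]
top pointer_tip 0.67 [ 0.6447 -0.0798  0.0974]
top keeper_edge 0.77 [0.5811 0.0572 0.0897]
top pylon_balance 0.95 [0.575  0.1684 0.0733]
top jig 0.82 [0.5784 0.0721 0.0021]
top jig 0.28 [ 0.644  -0.0788  0.0973]
top punch 0.72 [ 0.5297 -0.0518  0.1345]
top punch 0.7 [0.5223 0.1203 0.0213]
top collar 0.68 [ 0.3976 -0.3469  0.0027]
top collar 0.52 [0.6382 0.1448 0.0125]
top drill_block 0.63 [ 5.473e-01 -5.207e-01 -1.000e-04]
top drill_block 0.38 [ 0.5774  0.0706 -0.0013]
top glue 0.84 [ 0.555   0.5294 -0.0017]
top glue 0.55 [0.5796 0.167  0.0755]
```

View pics/scene0.png

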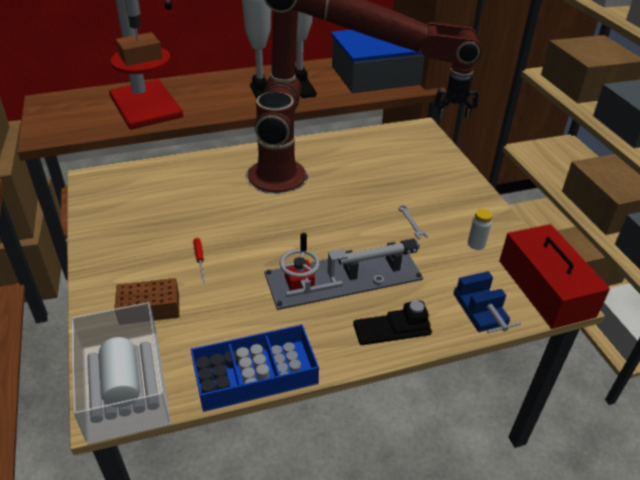

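View pics/top0.png

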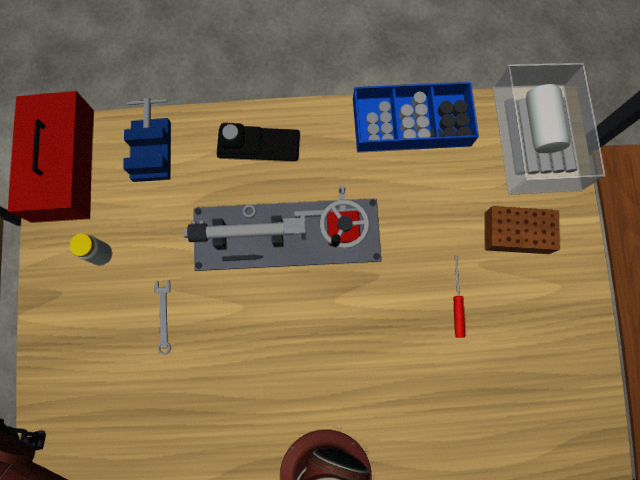

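The pictures agree with the networks. In top, the wheel is at (345,223), the handle at (335,240) and the tube at (245,230). In scene, the wheel is at (300,265). The handle is at about 150° in the jig's axes, so wheel ≈ 0.24 rad. I'll move over the jig for a wrist view.

{"api": "arm_command", "payload": {"plan": [[[-0.005,-0.024,0.027,0,0,0,0.085],[-0.005,-0.024,0.027,0,0,0,0.085],[-0.005,-0.024,0.027,0,0,0,0.085],[-0.005,-0.024,0.027,0,0,0,0.085],[-0.005,-0.024,0.027,0,0,0,0.085],[-0.005,-0.024,0.027,0,0,0,0.085],[-0.005,-0.024,0.027,0,0,0,0.085],[-0.005,-0.024,0.027,0,0,0,0.085],[-0.005,-0.024,0.027,0,0,0,0.085],[-0.005,-0.024,0.027,0,0,0,0.085],[-0.005,-0.024,0.027,0,0,0,0.085],[-0.005,-0.024,0.027,0,0,0,0.085],[-0.005,-0.024,0.027,0,0,0,0.085],[-0.005,-0.024,0.027,0,0,0,0.085],[-0.005,-0.024,0.027,0,0,0,0.085],[-0.005,-0.024,0.027,0,0,0,0.085],[-0.005,-0.024,0.027,0,0,0,0.085],[-0.005,-0.024,0.027,0,0,0,0.085],[-0.005,-0.024,0.027,0,0,0,0.085],[-0.005,-0.024,0.027,0,0,0,0.085]]]}}

```text
t: 2.77
tool_pos: [0.5738, -0.0224, 0.3373]
tool_rot: [0.198, 1.553, -0.193]
contact_force: [-0.0, -0.3, -0.3]
opening: 0.0848
```

Run:
```python
from h import *
print(tool().round(3)); im,M,k=snap("wrist","w1.png"); print(np.array(k["hand_eye"]).round(3)); marks("wrist",M,["wheel_axis","handle","pointer_tip","keeper_edge","pylon_balance","jig","collar","punch"])
```

```text
[[ 0.009  0.247  0.969  0.574]
 [ 0.002  0.969 -0.247 -0.022]
 [-1.     0.004  0.008  0.337]
 [ 0.     0.     0.     1.   ]]
[[-0.    -0.321  0.947 -0.141]
 [ 1.    -0.001 -0.    -0.001]
 [ 0.001  0.947  0.321 -0.083]
 [ 0.     0.     0.     1.   ]]
wrist wheel_axis 0.98 [ 0.574  -0.0799  0.1305]
wrist handle 0.81 [ 0.5316 -0.0511  0.1317]
wrist handle 0.35 [ 0.6507 -0.0781  0.0978]
wrist pointer_tip 0.87 [ 0.6463 -0.0822  0.0973]
wrist keeper_edge 0.88 [0.5785 0.0594 0.0934]
wrist pylon_balance 0.77 [0.5846 0.1724 0.0734]
wrist jig 0.8 [ 0.579   0.0691 -0.0039]
wrist collar 0.66 [0.638  0.1516 0.0159]
```

View pics/w1.png

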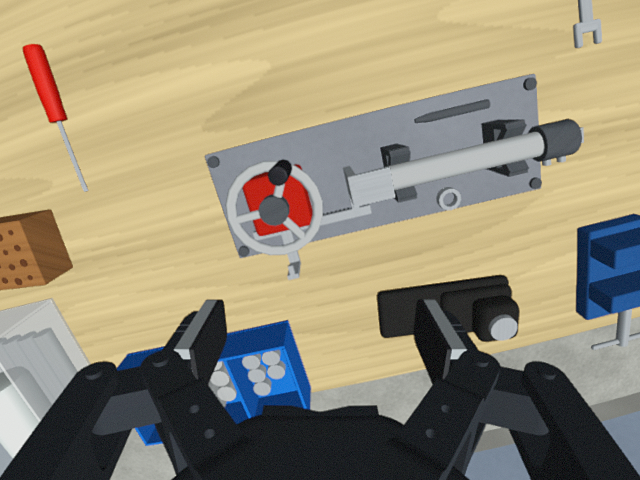

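The wrist view shows the wheel hub at (273,210), the handle at (282,172), the pointer at (293,268) and the tube running from (350,185) to (580,140). I'll turn the tool so the jaws lie tangential to the wheel, with joint 6 left room to follow it round.

{"api": "arm_command", "payload": {"plan": [[[0,0,0,7.1,0,0,0.05],[0,0,0,7.1,0,0,0.05],[0,0,0,7.1,0,0,0.05],[0,0,0,7.1,0,0,0.05],[0,0,0,7.1,0,0,0.05],[0,0,0,7.1,0,0,0.05],[0,0,0,7.1,0,0,0.05],[0,0,0,7.1,0,0,0.05],[0,0,0,7.1,0,0,0.05],[0,0,0,7.1,0,0,0.05],[0,0,0,7.1,0,0,0.05],[0,0,0,7.1,0,0,0.05],[0,0,0,7.1,0,0,0.05],[0,0,0,7.1,0,0,0.05],[0,0,0,7.1,0,0,0.05],[0,0,0,7.1,0,0,0.05],[0,0,0,7.1,0,0,0.05],[0,0,0,7.1,0,0,0.05],[0,0,0,7.1,0,0,0.05],[0,0,0,7.1,0,0,0.05]]]}}

```text
t: 4.88
tool_pos: [0.5638, 0.0013, 0.3394]
tool_rot: [2.021, 0.397, -1.992]
contact_force: [0.9, -0.1, -0.1]
opening: 0.05
```

{"api": "arm_command", "payload": {"plan": [[[0,0,0,7.1,0,0,0.05],[0,0,0,7.1,0,0,0.05],[0,0,0,7.1,0,0,0.05],[0,0,0,7.1,0,0,0.05],[0,0,0,7.1,0,0,0.05],[0,0,0,7.1,0,0,0.05],[0,0,0,7.1,0,0,0.05],[0,0,0,7.1,0,0,0.05],[0,0,0,0,0,0,0.05]]]}}

```text
t: 5.63
tool_pos: [0.5596, 0.0105, 0.3406]
tool_rot: [-1.885, 0.581, 1.856]
contact_force: [0.6, -0.2, -0.0]
opening: 0.05
```

```bash
cat >> h.py <<'E'
def rel(p,yaw):
    "shift (tool axes) and turn (deg) to TCP p, pointing down, jaw-axis yaw in deg; also q"
    T=tool(); a=np.radians(yaw); y=np.array([np.cos(a),np.sin(a),0]); x=np.array([0,0,-1.]); D=np.c_[x,y,np.cross(x,y)]
    q=ctrl.get_obs()["q"]; print("pos",T[:3,3].round(4),"yaw",np.degrees(np.arctan2(T[1,1],T[0,1])).round(2),"q6",q[5].round(2))
    print("shift",(T[:3,:3].T@(np.array(p)-T[:3,3])).round(4),"turn",np.degrees(R.from_matrix(T[:3,:3].T@D).as_rotvec()).round(2))
E
python3 - <<'E'
from h import *
im,M,k=snap("wrist","w2.png"); marks("wrist",M,["wheel_axis","handle","pointer_tip","keeper_edge","pylon_balance","jig","collar","punch"])
rel([.5308,-.0508,.23],-123)
E
```

```text
wrist wheel_axis 0.61 [ 0.5751 -0.0777  0.1307]
wrist wheel_axis 0.24 [0.6369 0.1496 0.0108]
wrist handle 0.77 [ 0.5342 -0.0534  0.1293]
wrist pointer_tip 0.63 [ 0.6491 -0.083   0.0981]
wrist pylon_balance 0.9 [0.5832 0.1701 0.078 ]
wrist jig 0.78 [ 0.5795  0.0691 -0.0063]
wrist collar 0.69 [0.6363 0.1508 0.0118]
wrist collar 0.45 [ 0.4026 -0.3512  0.0006]
wrist punch 0.63 [0.5262 0.1186 0.0185]
pos [0.5601 0.0096 0.3404] yaw -124.83 q6 2.06
shift [ 0.1098  0.0675 -0.0092] turn [-1.84 -0.69  0.63]
```

{"api": "arm_command", "payload": {"plan": [[[0.022,0.017,-0.002,-0.5,-0.2,0.2,0.05],[0.022,0.017,-0.002,-0.5,-0.2,0.2,0.05],[0.022,0.017,-0.002,-0.5,-0.2,0.1,0.05],[0.022,0.017,-0.002,-0.3,-0.1,0.1,0.05],[0.01,0,0,0,0,0,0.05],[0,0,0,0,0,0,0.05]]]}}

```text
t: 6.58
tool_pos: [0.5303, -0.0531, 0.241]
tool_rot: [-1.902, 0.555, 1.891]
contact_force: [-0.3, 0.4, -0.4]
opening: 0.05
```

Run:
```python
from h import *
im,M,k=snap("wrist","w3.png"); marks("wrist",M,["wheel_axis","handle","pointer_tip"])
rel([.5316,-.0514,.118],-121.5)
```

```text
wrist wheel_axis 0.63 [ 0.5737 -0.0796  0.13  ]
wrist handle 0.58 [ 0.5348 -0.0526  0.1298]
wrist pointer_tip 0.97 [ 0.6497 -0.0823  0.098 ]
pos [ 0.5326 -0.0527  0.2454] yaw -122.62 q6 1.9
shift [0.1274 0.0002 0.003 ] turn [-1.12 -0.65  0.32]
```

View pics/w3.png

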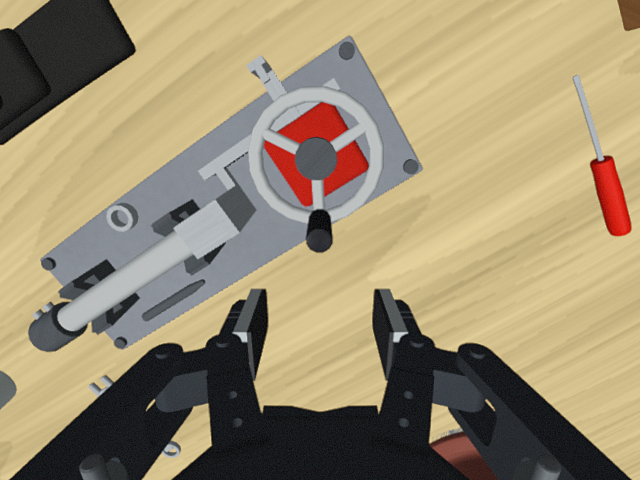

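The view shows the handle at (319,230) centred between the jaws, at columns 265 and 380, with its spoke radial. I'll descend.

{"api": "arm_command", "payload": {"plan": [[[0.022,0,0.001,-0.5,-0.3,0.1,0.05],[0.022,0,0.001,-0.5,-0.3,0.1,0.05],[0.022,0,0.001,0,0,0,0.05],[0.022,0,0,0,0,0,0.05],[0.018,0,0,0,0,0,0.05],[0.01,0,0,0,0,0,0.05],[0,0,0,0,0,0,0.05]]]}}

```text
t: 7.37
tool_pos: [0.543, -0.0487, 0.1413]
tool_rot: [-1.941, 0.529, 1.884]
contact_force: [-0.9, 0.1, -0.3]
opening: 0.0498
```

Run:
```python
from h import *
rel([.5316,-.0514,.118],-121.5)
```

```text
pos [ 0.543  -0.0487  0.1413] yaw -121.15 q6 1.89
shift [0.0229 0.0084 0.009 ] turn [ 0.34 -1.52  0.68]
```

{"api": "arm_command", "payload": {"plan": [[[0.002,0.004,0.004,0,-0.8,0.4,0.05],[0.006,0.004,0.004,0,-0.7,0.3,0.05],[0.008,0,0,0,0,0,0.05],[0.005,0,0,0,0,0,0.05],[0,0,0,0,0,0,0.05]]]}}

```text
t: 7.78
tool_pos: [0.5352, -0.0519, 0.1247]
tool_rot: [-1.923, 0.533, 1.908]
contact_force: [0.2, -0.6, 0.5]
opening: 0.0504
```

Run:
```python
from h import *
rel([.5316,-.0514,.118],-121.5); print(ctrl.get_obs()["contact_force"])
```

```text
pos [ 0.5352 -0.0519  0.1247] yaw -121.08 q6 1.88
shift [0.0066 0.0015 0.0034] turn [ 0.42 -0.4   0.08]
[ 0.19875346 -0.64749657  0.45292579]
```

{"api": "arm_command", "payload": {"plan": [[[0.006,0.001,0.003,0,-0.3,0,0.03],[0,0,0,0,0,0,0.015],[0,0,0,0,0,0,0.015],[0,0,0,0,0,0,0.015],[0,0,0,0,0,0,0.015],[0,0,0,0,0,0,0.015]]], "squeeze": 20}}

```text
t: 8.28
tool_pos: [0.5323, -0.0516, 0.119]
tool_rot: [-1.918, 0.532, 1.911]
contact_force: [0.0, -0.5, -0.1]
opening: 0.0193
```

Run:
```python
from h import *
rel([.5316,-.0514,.118],-121.5); o=ctrl.get_obs(); print(o["contact_force"],o["wrist_torque"],o["opening"])
p=o["tool_pos"][:2]-[.5764,-.0787]; print(np.hypot(*p),np.degrees(np.arctan2(p[1],p[0])))
```

```text
pos [ 0.5323 -0.0516  0.119 ] yaw -121.11 q6 1.88
shift [0.001  0.0003 0.0007] turn [ 0.39 -0.17  0.09]
[ 0.02935241 -0.47983737 -0.09010356] [ 0.00218901  0.05298541 -0.0365692 ] 0.019324509075856137
0.05174544115919417 148.3566072995819
```

{"api": "arm_command", "payload": {"plan": [[[0,0.0055,-0.0003,-6,0,0,0.015],[0,0.0055,-0.0003,-6,0,0,0.015],[0,0.0055,-0.0003,-6,0,0,0.015],[0,0.0055,-0.0003,-6,0,0,0.015],[0,0.0055,-0.0003,-6,0,0,0.015]]]}}

```text
t: 8.7
tool_pos: [0.5248, -0.0788, 0.1191]
tool_rot: [2.224, 0.001, -2.215]
contact_force: [0.9, -0.7, -1.6]
opening: 0.0195
```

```bash
cat >> h.py <<'E'
def wheel(c=(.5764,-.0787),tgt=None):
    o=ctrl.get_obs(); p=o["tool_pos"][:2]-np.array(c); ph=np.degrees(np.arctan2(p[1],p[0])); print("r",np.hypot(*p).round(4),"phi",ph.round(2),"F",o["contact_force"].round(1),"tau",o["wrist_torque"].round(2),"op",o["opening"].round(4),"t",o["t"])
    a=np.radians(ph if tgt is None else tgt); e=np.array(c)+.052*np.array([np.cos(a),np.sin(a)])
    rel([*e,.118],np.degrees(a)+90)
E
python3 -c "
from h import *
wheel()"
```

```text
Traceback (most recent call last):
  File "h.py", line 21, in wheel
    o=ctrl.get_obs(); p=o["tool_pos"][:2]-np.array(c); ph=np.degrees(np.arctan2(p[1],p[0])); print("r",np.hypot(*p).round(4),"phi",ph.round(2),"F",o["contact_force"].round(1),"tau",o["wrist_torque"].round(2),"op",o["opening"].round(4),"t",o["t"])
                                                                                                                                                                                                                     ^^^^^^^^^^^^^^^^^^
AttributeError: 'float' object has no attribute 'round'
```

{"api": "arm_command", "payload": {"plan": [[[0,0.0055,-0.0003,-6,0,0,0.015],[0,0.0055,-0.0003,-6,0,0,0.015],[0,0.0055,-0.0003,-6,0,0,0.015],[0,0.0055,-0.0003,-6,0,0,0.015],[0,0.0055,-0.0003,-6,0,0,0.015],[0,0.0055,-0.0003,-6,0,0,0.015],[0,0.0055,-0.0003,-6,0,0,0.015],[0,0.0055,-0.0003,-6,0,0,0.015],[0,0.0055,-0.0003,-6,0,0,0.015],[0,0.0055,-0.0003,-6,0,0,0.015]]]}}

```text
t: 9.53
tool_pos: [0.5536, -0.1262, 0.1191]
tool_rot: [1.556, 0.943, -1.543]
contact_force: [1.0, -0.3, -0.6]
opening: 0.0196
```

```bash
sed -i 's/o\["opening"\].round(4)/o["opening"]/' h.py; python3 -c "
from h import *
wheel()"
```

```text
r 0.0526 phi -115.61 F [ 1.  -0.3 -0.6] tau [ 0.19  0.07 -0.21] op 0.019625963718911132 t 9.5333
pos [ 0.5536 -0.1262  0.1191] yaw -27.26 q6 0.12
shift [ 0.0011 -0.     -0.0006] turn [-1.65 -0.28 -0.31]
```

{"api": "arm_command", "payload": {"plan": [[[0,0.0055,-0.0003,-6,0,0,0.015],[0,0.0055,-0.0003,-6,0,0,0.015],[0,0.0055,-0.0003,-6,0,0,0.015],[0,0.0055,-0.0003,-6,0,0,0.015],[0,0.0055,-0.0003,-6,0,0,0.015],[0,0.0055,-0.0003,-6,0,0,0.015],[0,0.0055,-0.0003,-6,0,0,0.015],[0,0.0055,-0.0003,-6,0,0,0.015],[0,0.0055,-0.0003,-6,0,0,0.015],[0,0.0055,-0.0003,-6,0,0,0.015],[0,0.0055,-0.0003,-6,0,0,0.015],[0,0.0055,-0.0003,-6,0,0,0.015],[0,0.0055,-0.0003,-6,0,0,0.015],[0,0.0055,-0.0003,-6,0,0,0.015],[0,0.004,-0.0002,-4,0,0,0.015],[0,0,0,0,0,0,0.015]]]}}

```text
t: 10.87
tool_pos: [0.6267, -0.1008, 0.1191]
tool_rot: [0.348, 1.542, -0.337]
contact_force: [-0.0, 0.9, 0.3]
opening: 0.0194
```

```bash
python3 -c "
from h import *
wheel()
for c in ['scene','top','wrist']:
    im,M,k=snap(c,c+'4.png'); marks(c,M,['wheel_axis','handle','pointer_tip','keeper_edge','pylon_balance','jig'])
"
```

```text
r 0.055 phi -23.7 F [-0.   0.9  0.3] tau [-0.15  0.2   0.07] op 0.019427790836650867 t 10.8667
pos [ 0.6267 -0.1008  0.1191] yaw 64.96 q6 -1.42
shift [ 0.0011 -0.0001 -0.003 ] turn [-1.34  0.01 -0.42]
scene wheel_axis 0.8 [ 0.5748 -0.0797  0.1411]
scene handle 0.86 [ 0.622  -0.1021  0.1368]
scene pointer_tip 0.62 [ 0.6443 -0.0772  0.1006]
scene keeper_edge 0.87 [0.5791 0.0267 0.0934]
scene keeper_edge 0.43 [0.5814 0.1691 0.0746]
scene pylon_balance 0.58 [0.5822 0.1693 0.0747]
scene jig 0.92 [ 0.5744  0.0705 -0.0007]
top keeper_edge 0.69 [0.5768 0.0281 0.0919]
top pylon_balance 0.9 [0.5755 0.1701 0.0745]
top jig 0.95 [ 0.5768  0.0699 -0.0006]
wrist wheel_axis 0.92 [ 0.5744 -0.0793  0.1307]
wrist handle 0.55 [ 0.6261 -0.0989  0.1282]
wrist pointer_tip 0.65 [ 0.649  -0.0802  0.0987]
wrist keeper_edge 0.76 [0.5801 0.0286 0.0939]
wrist keeper_edge 0.22 [ 0.5829  0.0679 -0.0038]
wrist jig 0.91 [ 0.5823  0.0687 -0.0054]
```

{"api": "arm_command", "payload": {"plan": [[[0,0.0055,-0.0005,-6,0,0,0.015],[0,0.0055,-0.0005,-6,0,0,0.015],[0,0.005,-0.0005,-6,0,0,0.015],[0,0.002,-0.0005,-3,0,0,0.015],[0,0,0,0,0,0,0.015],[0,0,0,0,0,0,0.015]]]}}

```text
t: 12.42
tool_pos: [0.6308, -0.0853, 0.1191]
tool_rot: [0.051, 1.565, -0.044]
contact_force: [1.2, 3.2, -0.2]
opening: 0.0196
```

```bash
python3 -c "
from h import *
wheel((.5755,-.0791),-1.1)
"
```

```text
r 0.0556 phi -6.39 F [ 1.2  3.2 -0.2] tau [ 0.21 -0.16 -0.11] op 0.01960240571943252 t 12.4167
pos [ 0.6308 -0.0853  0.1191] yaw 86.52 q6 -1.77
shift [ 0.0011  0.005  -0.0036] turn [-2.38  0.31 -0.26]
```

{"api": "arm_command", "payload": {"plan": [[[0,0.004,-0.001,-2,0,0,0.015],[0,0.001,-0.001,0,0,0,0.015],[0,0,0,0,0,0,0.015],[0,0,0,0,0,0,0.015]]]}}

```text
t: 12.75
tool_pos: [0.6311, -0.0832, 0.1191]
tool_rot: [0.024, 1.559, -0.024]
contact_force: [2.0, 2.8, 0.1]
opening: 0.0197
```

```bash
python3 -c "
from h import *
wheel((.5755,-.0791),-1.1)
"
```

```text
r 0.0557 phi -4.18 F [2.  2.8 0.1] tau [ 0.48 -0.08 -0.09] op 0.01965109535325472 t 12.75
pos [ 0.6311 -0.0832  0.1191] yaw 88.28 q6 -1.79
shift [ 0.0011  0.003  -0.0037] turn [-0.62  0.67 -0.01]
```

{"api": "arm_command", "payload": {"plan": [[[0,0.004,-0.001,-0.5,0,0,0.015],[0,0.002,0,0,0,0,0.015],[0,0,0,0,0,0,0.015]]]}}

```text
t: 13.0
tool_pos: [0.6311, -0.0815, 0.1192]
tool_rot: [0.011, 1.556, -0.024]
contact_force: [1.7, 1.0, 0.1]
opening: 0.0198
```

```bash
python3 -c "
from h import *
wheel((.5755,-.0791),-1.1)
im,M,k=snap('wrist','w5.png'); marks('wrist',M,['wheel_axis','handle','pointer_tip','keeper_edge'])
"
```

```text
r 0.0557 phi -2.43 F [1.7 1.  0.1] tau [ 0.49 -0.21  0.05] op 0.01976701876284412 t 13.0
pos [ 0.6311 -0.0815  0.1192] yaw 88.71 q6 -1.79
shift [ 0.0011  0.0013 -0.0037] turn [-0.18  0.85  0.46]
wrist wheel_axis 0.96 [ 0.5762 -0.0808  0.1321]
wrist handle 0.78 [ 0.6287 -0.0803  0.1318]
wrist keeper_edge 0.97 [0.5802 0.0272 0.0936]
```

View pics/w5.png

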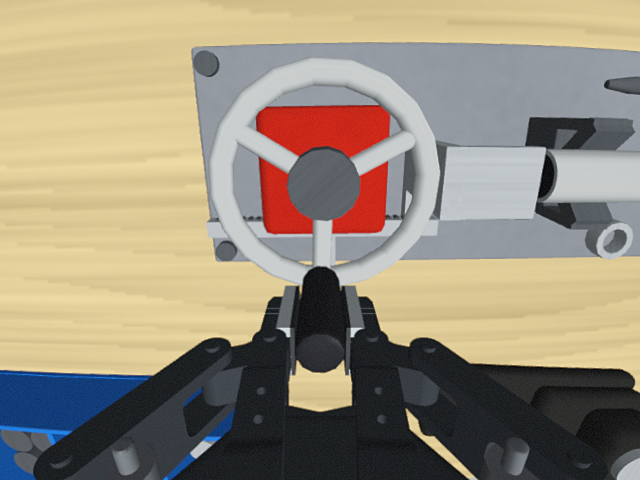

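The view shows the spoke pointing straight down the image, from hub (323,183) to handle foot (320,275). The keeper's front edge is clear of the tube end. One more mm, then release, rise and check.

{"api": "arm_command", "payload": {"plan": [[[0,0.003,-0.001,0,0,0,0.015],[0,0,0,0,0,0,0.015],[0,0,0,0,0,0,0.04],[0,0,0,0,0,0,0.05],[0,0,0,0,0,0,0.05],[-0.02,0,0,0,0,0,0.05],[-0.03,0,0,0,0,0,0.06],[-0.03,0,0,0,0,0,0.085],[-0.03,0,0,0,0,0,0.085],[-0.03,0,0,0,0,0,0.085],[0,0,-0.04,0,0,0,0.085],[0,0,-0.04,0,0,0,0.085],[0,0,0,0,0,0,0.085]]]}}

```text
t: 14.33
tool_pos: [0.5433, -0.0738, 0.2616]
tool_rot: [0.011, 1.569, -0.022]
contact_force: [0.4, 0.6, -0.5]
opening: 0.0848
```

```bash
python3 -c "
from h import *
print(tool().round(3))
for c in ['scene','top','wrist']:
    im,M,k=snap(c,c+'6.png'); marks(c,M,['wheel_axis','handle','pointer_tip','keeper_edge','jig','pylon_balance'])
"
```

```text
[[ 0.001  0.021  1.     0.543]
 [-0.007  1.    -0.021 -0.074]
 [-1.    -0.007  0.001  0.262]
 [ 0.     0.     0.     1.   ]]
scene wheel_axis 0.64 [ 0.5731 -0.0802  0.1394]
scene handle 0.64 [ 0.6293 -0.0811  0.1364]
scene handle 0.22 [0.5563 0.5285 0.003 ]
scene pointer_tip 0.91 [ 0.6457 -0.0792  0.098 ]
scene keeper_edge 0.66 [0.582  0.0279 0.0929]
scene keeper_edge 0.21 [ 0.6297 -0.0817  0.1375]
scene jig 0.85 [ 0.5736  0.0715 -0.0006]
scene jig 0.49 [ 0.6291 -0.0787  0.1367]
scene pylon_balance 0.69 [0.5777 0.1671 0.0753]
top wheel_axis 0.69 [ 0.5744 -0.0793  0.1339]
top keeper_edge 0.68 [0.5789 0.0252 0.0888]
top jig 0.72 [0.5779 0.0726 0.0009]
top pylon_balance 0.82 [0.5771 0.1698 0.0759]
wrist wheel_axis 0.65 [ 0.5744 -0.081   0.1296]
wrist handle 0.92 [ 0.6302 -0.0784  0.1317]
wrist handle 0.27 [ 0.5786  0.0668 -0.006 ]
wrist pointer_tip 0.93 [ 0.6478 -0.0788  0.0979]
wrist keeper_edge 0.64 [0.5802 0.0279 0.0923]
wrist keeper_edge 0.16 [ 0.6557 -0.0807  0.0972]
wrist jig 0.57 [ 0.5808  0.0689 -0.003 ]
wrist pylon_balance 0.65 [0.5803 0.1693 0.0798]
wrist pylon_balance 0.54 [ 0.574  -0.0772  0.1317]
```

View pics/wrist6.png

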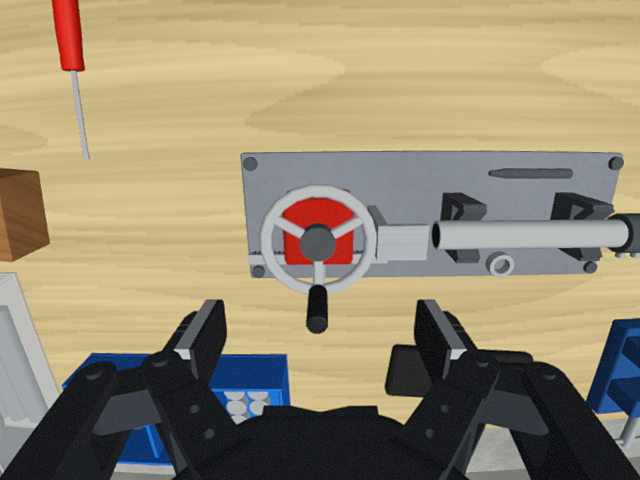

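```bash
python3 -c "
from h import *
im=cv2.imread('pics/wrist6.png'); cv2.imwrite('pics/crop6.png',cv2.resize(im[150:345,235:380],None,fx=4,fy=3.0,interpolation=cv2.INTER_CUBIC) if 0 else cv2.resize(im[180:345,240:385],None,fx=3.6,fy=3.6,interpolation=cv2.INTER_CUBIC))
c=calibration('wrist'); M=tool()@np.array(c['hand_eye'])
K=np.array([[c['fx'],0,c['cx']],[0,c['fy'],c['cy']],[0,0,1]])
def pl(u,v,z):
    p=cv2.undistortPoints(np.array([[[u,v]]],float),K,np.array([c['k1'],0,0,0.]))[0,0]
    d=M[:3,:3]@np.r_[p,1]; return (M[:3,3]+d*(z-M[2,3])/d[2])
for n,u,v,z in [('hub',318,243,.102),('htop',317,325,.159),('b1',250,163,.016),('b2',616,163,.016),('b3',258,271,.016),('b4',590,267,.016),('tubeend',435,235,.075),('keepedge',429,243,.1)]: print(n,pl(u,v,z).round(4))
"
```

```text
hub [ 0.5758 -0.0786  0.102 ]
htop [ 0.629  -0.0801  0.159 ]
b1 [ 0.5087 -0.1559  0.016 ]
b2 [0.5132 0.2778 0.016 ]
b3 [ 0.6442 -0.1577  0.016 ]
b4 [0.6487 0.2765 0.016 ]
tubeend [0.5793 0.0425 0.075 ]
keepedge [0.5786 0.0286 0.1   ]
```

View pics/crop6.png

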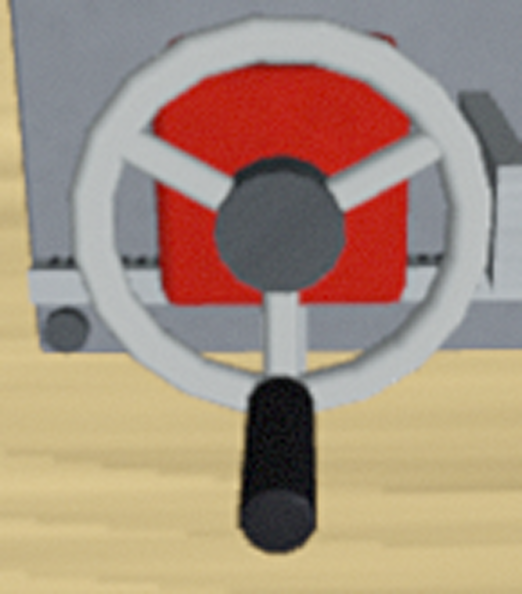

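The crop shows the hub at (318,244) and the handle top at (317.5,324). The handle direction is −1.3° and the base plate's yaw −0.6°, so the handle is on the pointer line within about 0.01 rad. The pointer itself is hidden behind the handle. The keeper is about 14 mm clear. Next is the tube.

{"api": "arm_command", "payload": {"plan": [[[0,0.03,0.005,0,0,0,0.085],[0,0.03,0.005,0,0,0,0.085],[0,0.03,0.005,0,0,0,0.085],[0,0.03,0.005,0,0,0,0.085],[0,0.03,0.005,0,0,0,0.085],[0,0.03,0.005,0,0,0,0.085],[0,0.03,0.005,0,0,0,0.085],[0,0,0,0,0,0,0.085],[0,0,0,7,0,0,0.085],[0,0,0,7,0,0,0.085],[0,0,0,7,0,0,0.085],[0,0,0,7,0,0,0.085],[0,0,0,7,0,0,0.085],[0,0,0,7,0,0,0.085],[0,0,0,7,0,0,0.085],[0,0,0,7,0,0,0.085],[0,0,0,7,0,0,0.085],[0,0,0,7,0,0,0.085],[0,0,0,7,0,0,0.085],[0,0,0,7,0,0,0.085]]]}}

```text
t: 17.05
tool_pos: [0.5887, 0.1394, 0.2598]
tool_rot: [1.172, 1.218, -1.18]
contact_force: [0.2, 0.7, -0.8]
opening: 0.0849
```

```bash
python3 -c "
from h import *
rel([.5788,.1693,.15],-0.6)
im,M,k=snap('wrist','w7.png'); marks('wrist',M,['pylon_balance','keeper_edge','wheel_axis','pointer_tip','handle','jig'])
"
```

```text
pos [0.5887 0.1394 0.2598] yaw 2.42 q6 0.07
shift [ 0.1094 -0.009  -0.0314] turn [ 3.02  0.59 -0.24]
wrist pylon_balance 0.65 [0.5814 0.1708 0.0779]
wrist keeper_edge 0.64 [0.5782 0.0275 0.0971]
wrist pointer_tip 0.62 [ 0.6505 -0.0785  0.0973]
wrist jig 0.6 [ 0.5767  0.066  -0.0054]
```

{"api": "arm_command", "payload": {"plan": [[[0.02,-0.002,-0.008,1,0.2,0,0.085],[0.02,-0.002,-0.008,1,0.2,0,0.085],[0.02,-0.002,-0.008,1,0.2,0,0.085],[0.02,-0.002,-0.006,0,0,0,0.085],[0.015,0,0,0,0,0,0.085],[0,0,0,0,0,0,0.085]]]}}

```text
t: 17.9
tool_pos: [0.5822, 0.1703, 0.1643]
tool_rot: [1.214, 1.203, -1.198]
contact_force: [-0.7, -0.4, -0.8]
opening: 0.0849
```

```bash
python3 -c "
from h import *
rel([.5788,.1695,.056],-0.6)
im,M,k=snap('wrist','w8.png'); marks('wrist',M,['pylon_balance','keeper_edge','collar'])
im,M,k=snap('top','t8.png'); marks('top',M,['pylon_balance'])
im,M,k=snap('scene'); marks('scene',M,['pylon_balance'])
"
```

```text
pos [0.5822 0.1703 0.1643] yaw 0.15 q6 0.16
shift [ 0.1083 -0.0046  0.001 ] turn [ 0.75 -0.09 -0.64]
wrist pylon_balance 0.79 [0.582  0.1699 0.0743]
wrist keeper_edge 0.78 [0.5798 0.0289 0.0964]
wrist collar 0.67 [0.6394 0.1517 0.0106]
top pylon_balance 0.65 [0.5778 0.1721 0.0747]
scene pylon_balance 0.92 [0.5794 0.17   0.0768]
```

View pics/w8.png

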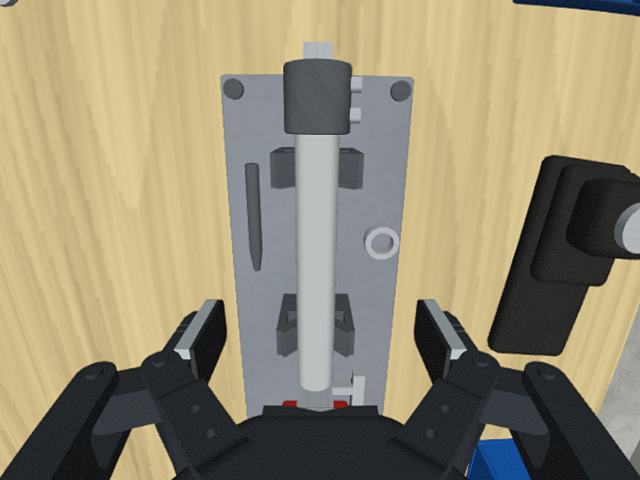

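The wrist view shows the tube centred at about column 315, between the pads at 215 and 430, with the rests at rows 165 and 320. I'll descend.

{"api": "arm_command", "payload": {"plan": [[[0.02,-0.0015,0,0.4,0,-0.3,0.085],[0.02,-0.0015,0,0.3,0,-0.3,0.085],[0.02,-0.0015,0,0,0,0,0.085],[0.015,0,0,0,0,0,0.085],[0.01,0,0,0,0,0,0.085],[0,0,0,0,0,0,0.085]]]}}

```text
t: 18.8
tool_pos: [0.587, 0.1708, 0.0893]
tool_rot: [1.233, 1.191, -1.199]
contact_force: [-0.9, -0.6, -0.4]
opening: 0.0852
```

```bash
python3 -c "
from h import *
rel([.5788,.1697,.054],-0.6)
"
```

```text
pos [0.587  0.1708 0.0893] yaw -0.71 q6 0.17
shift [ 0.0351 -0.009   0.0014] turn [-0.11 -0.31 -1.27]
```

{"api": "arm_command", "payload": {"plan": [[[0.003,-0.006,0,0,-0.3,-1.2,0.085],[0.006,-0.003,0,0,0,0,0.085],[0.01,-0.001,0.001,0,0,0,0.085],[0.006,0,0,0,0,0,0.085],[0,0,0,0,0,0,0.085]]]}}

```text
t: 19.22
tool_pos: [0.5786, 0.1703, 0.0659]
tool_rot: [1.221, 1.2, -1.214]
contact_force: [-0.0, -0.5, -0.7]
opening: 0.0851
```

```bash
python3 -c "
from h import *
rel([.5788,.1697,.054],-0.6)
"
```

```text
pos [0.5786 0.1703 0.0659] yaw -0.7 q6 0.18
shift [0.0119 0.0002 0.0006] turn [-0.1  -0.04 -0.28]
```

{"api": "arm_command", "payload": {"plan": [[[0.008,0,0,0,0,-0.3,0.085],[0.007,0,0.001,0,0,0,0.085],[0,0,0,0,0,0,0.085],[0,0,0,0,0,0,0.085]]]}}

```text
t: 19.55
tool_pos: [0.579, 0.1692, 0.0496]
tool_rot: [1.219, 1.204, -1.218]
contact_force: [-0.1, -0.1, 0.3]
opening: 0.0846
```

```bash
python3 -c "
from h import *
rel([.5788,.1697,.054],-0.6)
"
```

```text
pos [0.579  0.1692 0.0496] yaw -0.7 q6 0.17
shift [-0.0044 -0.0002 -0.0005] turn [-0.1  -0.04  0.01]
```

{"api": "arm_command", "payload": {"plan": [[[-0.004,0,0,0,0,0,0.06],[0,0,0,0,0,0,0.04],[0,0,0,0,0,0,0.025],[0,0,0,0,0,0,0.025],[0,0,0,0,0,0,0.025],[0,0,0,0,0,0,0.025],[0,0,0,0,0,0,0.025]]]}}

```text
t: 20.13
tool_pos: [0.5803, 0.1692, 0.055]
tool_rot: [1.22, 1.202, -1.215]
contact_force: [1.2, -0.3, -0.9]
opening: 0.0293
```

```bash
python3 -c "
from h import *
rel([.5788,.1697,.054],-0.6); o=ctrl.get_obs(); print(o['contact_force'],o['wrist_torque'],o['opening'])
"
```

```text
pos [0.5803 0.1692 0.055 ] yaw -0.7 q6 0.17
shift [ 0.001  -0.0015 -0.0004] turn [-0.1  -0.06 -0.18]
[ 1.15823885 -0.27668803 -0.89111213] [ 0.01346418 -0.13505212  0.02186652] 0.02926963752608948
```

{"api": "arm_command", "payload": {"plan": [[[0,0,0,0,0,0,0.02],[0,0,0,0,0,0,0.02],[0,0,0,0,0,0,0.02],[-0.004,0,0,0,0,0,0.02],[-0.006,0,0,0,0,0,0.02],[-0.008,0,0,0,0,0,0.02],[-0.008,0,0,0,0,0,0.02],[0,0,0,0,0,0,0.02],[0,0,0,0,0,0,0.02]]], "squeeze": 110}}

```text
t: 20.88
tool_pos: [0.5768, 0.1688, 0.0802]
tool_rot: [1.216, 1.207, -1.222]
contact_force: [0.0, 0.5, -4.4]
opening: 0.0274
```

```bash
python3 -c "
from h import *
rel([.5803,.1692,.18],-0.6); o=ctrl.get_obs(); print(o['contact_force'],o['wrist_torque'],o['opening'])
"
```

```text
pos [0.5768 0.1688 0.0802] yaw -0.7 q6 0.17
shift [-0.0999  0.003  -0.0004] turn [-0.1   0.01  0.27]
[ 0.03605404  0.45623915 -4.39616524] [-0.02019712 -0.01648283 -0.02703651] 0.027390539449276764
```

Lifted 25 mm: the load is 4.4 N and the wrist moment about 0.02 N m, so it is balanced. I'll continue straight up.

{"api": "arm_command", "payload": {"plan": [[[-0.008,0.001,0,0,0,0.1,0.02],[-0.01,0.001,0,0,0,0.1,0.02],[-0.01,0.001,0,0,0,0,0.02],[-0.01,0.001,0,0,0,0,0.02],[-0.01,0.001,0,0,0,0,0.02],[-0.01,0.001,0,0,0,0,0.02],[-0.01,0,0,0,0,0,0.02],[-0.006,0,0,0,0,0,0.02],[0,0,0,0,0,0,0.02]]]}}

```text
t: 21.63
tool_pos: [0.5843, 0.1688, 0.1641]
tool_rot: [1.219, 1.202, -1.217]
contact_force: [0.3, 0.4, -4.1]
opening: 0.0273
```

```bash
python3 -c "
from h import *
rel([.5803,.1692,.18],-0.6); o=ctrl.get_obs(); print(o['contact_force'],o['wrist_torque'],o['opening'])
"
```

```text
pos [0.5843 0.1688 0.1641] yaw -0.7 q6 0.17
shift [-0.0159 -0.004  -0.0003] turn [-0.1  -0.02 -0.12]
[ 0.32804344  0.35787969 -4.13613374] [-0.01499938 -0.02075452 -0.01882115] 0.02729470775929945
```

{"api": "arm_command", "payload": {"plan": [[[-0.008,-0.002,0,0,0,-0.1,0.02],[-0.008,-0.001,0,0,0,0,0.02],[-0.004,-0.001,0,0,0,0,0.02],[0,0,0,0,0,0,0.02],[0,0,0,0,0,0,0.02],[0,0,0,0,0,0,0.02],[0,0,0,0,0,0,0.02]]]}}

```text
t: 22.22
tool_pos: [0.5789, 0.1688, 0.1852]
tool_rot: [1.217, 1.205, -1.22]
contact_force: [0.1, 0.3, -2.2]
opening: 0.0271
```

```bash
python3 -c "
from h import *
rel([.5803,.1692,.18],-0.6); o=ctrl.get_obs(); print(o['contact_force'],o['wrist_torque'],o['opening'],o['dq'].round(4))
for c in ['scene','top','wrist']:
    im,M,k=snap(c,c+'9.png'); marks(c,M,['wheel_axis','handle','pointer_tip','keeper_edge','pylon_balance','collar','punch'])
im=cv2.imread('pics/scene9.png'); cv2.imwrite('pics/crop9.png',cv2.resize(im[170:320,220:480],None,fx=3,fy=3,interpolation=cv2.INTER_CUBIC))
"
```

```text
pos [0.5789 0.1688 0.1852] yaw -0.7 q6 0.17
shift [ 0.0052  0.0014 -0.0004] turn [-0.1  -0.    0.11]
[ 0.14785473  0.26170158 -2.21395941] [-0.04257588  0.02230388  0.03217467] 0.027131579452247683 [-0.0006  0.0029  0.0052  0.0013 -0.0022  0.0002]
scene handle 0.86 [ 0.6321 -0.0803  0.1376]
scene keeper_edge 0.65 [0.5804 0.0272 0.0902]
scene pylon_balance 0.71 [0.5774 0.1684 0.2073]
scene collar 0.53 [0.6379 0.1456 0.0096]
scene collar 0.45 [0.5753 0.0688 0.0029]
scene punch 0.74 [ 0.3869  0.3675 -0.0048]
scene punch 0.46 [0.5224 0.1181 0.0156]
top wheel_axis 0.89 [ 0.5741 -0.0775  0.1339]
top wheel_axis 0.16 [0.5791 0.0227 0.091 ]
top handle 0.8 [ 0.6288 -0.0745  0.1369]
top pointer_tip 0.57 [ 0.6434 -0.0785  0.0993]
top keeper_edge 0.69 [0.5773 0.0224 0.0914]
top pylon_balance 0.91 [0.5759 0.1702 0.2038]
top collar 0.63 [ 0.6454 -0.079   0.0968]
top collar 0.39 [0.6378 0.1454 0.0098]
wrist pylon_balance 0.62 [0.5822 0.1695 0.2069]
wrist collar 0.85 [0.6389 0.1505 0.0128]
wrist punch 0.8 [0.5244 0.1192 0.0177]
```

View pics/crop9.png

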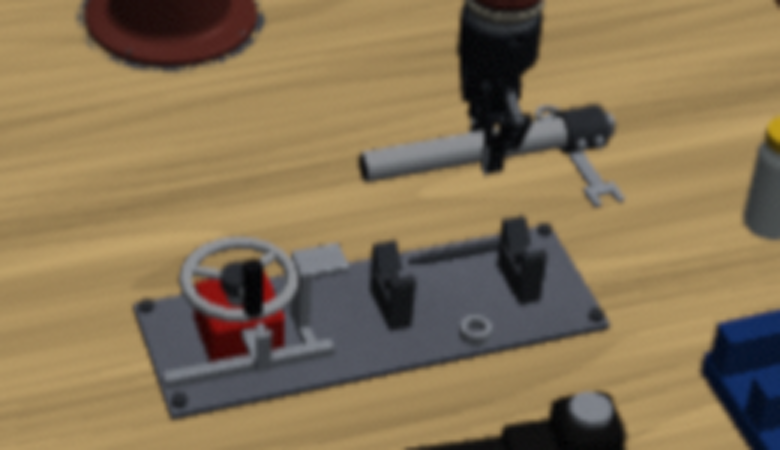

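View pics/wrist9.png

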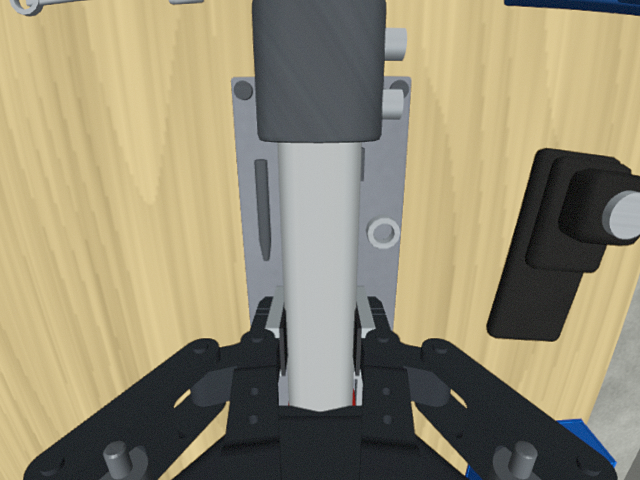

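The crop shows the tube clear of the rests, the handle in line with the pointer at (255,290)/(260,340), and the punch and collar in place. The wrist view shows the tube held square. Next I check the level and let the arm settle.

{"api": "arm_command", "payload": {"plan": [[[0,0,0,0,0,0,0.02],[0,0,0,0,0,0,0.02],[0,0,0,0,0,0,0.02],[0,0,0,0,0,0,0.02],[0,0,0,0,0,0,0.02],[0,0,0,0,0,0,0.02]]]}}

```text
t: 23.92
tool_pos: [0.5792, 0.1688, 0.1857]
tool_rot: [1.218, 1.204, -1.219]
contact_force: [1.4, 0.2, -4.2]
opening: 0.0273
```

```bash
python3 -c "
from h import *
o=ctrl.get_obs(); print(o['tool_pos'],o['contact_force'],o['wrist_torque'],o['opening'],o['dq'].round(4))
c=calibration('scene'); M=np.array(c['cam_to_world']); K=np.array([[c['fx'],0,c['cx']],[0,c['fy'],c['cy']],[0,0,1]])
im,_,_=snap('scene'); 
for d in cut_out('scene','pylon_balance')[:1]:
    v,u=np.nonzero(d['mask']); print(d['conf'],len(u))
    P=cv2.undistortPoints(np.c_[u,v].astype(float)[:,None],K,np.array([c['k1'],0,0,0.]))[:,0]
    D=np.c_[P,np.ones(len(P))]@M[:3,:3].T; s=(.579-M[0,3])/D[:,0]; Q=M[:3,3]+D*s[:,None]
    y=Q[:,1]; k=(y>.05)&(y<.235); b=np.arange(.05,.235,.012)
    m=[]
    for a in b:
        z=Q[(y>=a)&(y<a+.012),2]
        if len(z): m.append((a+.006,z.min(),z.max(),z.max()/2+z.min()/2))
    m=np.array(m); print(m.round(4)); k=np.abs(m[:,0]-.169)>.04; print('slope deg',np.degrees(np.polyfit(m[k,0],m[k,3],1)[0]))
"
```

```text
[0.57917812 0.16881543 0.18571529] [ 1.40425271  0.22262    -4.17166183] [ 0.05243144 -0.02285928  0.00188772] 0.027327586744786758 [-0.0004 -0.0005  0.0006  0.0011 -0.002   0.0013]
0.91 813
[[0.056  0.19   0.2276 0.2088]
 [0.068  0.1909 0.2263 0.2086]
 [0.08   0.1902 0.2273 0.2088]
 [0.092  0.1891 0.2277 0.2084]
 [0.104  0.1908 0.228  0.2094]
 [0.116  0.188  0.2267 0.2073]
 [0.128  0.189  0.2277 0.2083]
 [0.14   0.1882 0.2274 0.2078]
 [0.152  0.1885 0.2278 0.2081]
 [0.164  0.1902 0.2234 0.2068]
 [0.2    0.1918 0.1987 0.1952]
 [0.212  0.1889 0.2261 0.2075]
 [0.224  0.1899 0.2272 0.2085]
 [0.236  0.1871 0.2357 0.2114]]
slope deg 0.24907902039209012
```

Level (slope about 0.2°), steady, and carrying only its own weight. I'll hand it in.

```bash
python3 -c "
from h import *
finish_job()"
```

```text
the job is handed in; nothing more can be done
```

I wound the handwheel to the pointer, lifted the tube about 13 cm straight out of the V-rests at its balance point, and handed in the job with the arm still holding it. The clock read about 24 s, well under the 72 s limit.

What the last checks showed:
- **Handwheel:** after I released it, the handle measured within about 1° of the pointer line (about 0.01 rad), worked out from the hub, handle and base-plate bolts. The last scene picture, with the tube lifted, still shows handle and pointer in line. The keeper stood about 14 mm clear of the tube end.
- **Tube:** it measured level to about 0.2° and the arm was at rest. The wrist carried a steady 4.2 N, which fits the tube's weight, with a moment of about 0.05 N m or less. The last pictures show it touching nothing but the fingers.
- **Other things:** the punch and collar were found where they started. I did not measure the other bystanders again, but the arm did not go near them.

Checks that disagreed or fell short:
- In the closest wrist pictures the handle hid the pointer. The last top-view network estimate put the handle about 4 mm to one side of the pointer line; the scene view and the pixel measurement did not, so I trusted those.
- The tool drifted sideways by up to 4 mm during the lift, and I mostly corrected it.

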